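# Bolt a carved plaque into the sloping rack

### The arm

A 6-joint arm with a two-finger parallel gripper is mounted at the origin on the work surface. World frame = base frame: x ahead of the robot, y to its left, z up, the work surface at z = 0. Lengths are in m, angles in rad, forces in N, time in s.
With the tool pointing down it reaches from about 0.275 to 1 m from the base axis. Payload 8.4 kg.
Tool frame: the origin (TCP) lies on the centre line of the jaws, within the pads' length; the fingertips stand 17 mm ahead of it and the grasp point (between the pads) lies 2 mm behind it (bot.tcp_to_tips is the z of the fingertips in the tool frame, in m); z points along the fingers, y is the line along which they close (so a half turn about z gives the same grasp; the last joint's range is limited). The gripper opens to 85 mm and grips with 20 to 120 N. Pads are 22 mm wide; open, the fingers measure 114 mm over their backs; the gripper's body (76 mm by 85 mm) begins 54 mm behind the grasp point. The pads swing forward as they close: fully open they stand 13 mm farther back than shut.
Start: joints at [-1.104, 0.353, 1.633, -0, 1.155, -0.002], TCP at [0.282, -0.558, 0.216] pointing down, gripper open.
Joint ranges: [-2.63, 2.63], [-0.92, 2.1], [0.06, 2.66], [-1.3, 4.44], [0, 2.69], [-3.02, 3.02]. Speed limits (rad/s): [2.22, 2.22, 2.79, 3.14, 3.14, 3.14].

### API

Orientations are given as a unit quaternion [x, y, z, w].
In Python, from workcell import bot, hand, kinematics, get_obs, vision, hand_in gives the robot as it stands. The module is installed in compiled form; this text tells all that it offers. Calls block until the motion is done:
- bot.reach(position, orientation): joint-space move of the TCP to a pose.
- bot.servo_line(position, ori=None, velocity=0.15): straight line of the TCP; ori=None keeps the orientation; velocity is the mean speed in m/s.
- bot.goto_joints(angles): joint-space move.
- hand.move_gripper(opening, strength=None): finger opening in m; strength is the grip in N (None keeps the last); returns when the fingers have stopped.
- bot.dwell(seconds).
- kinematics.solve_ik(position, orientation): joint angles nearest the present ones, or None.
- get_obs(): the state.
- vision.read_camera(name): name is "scene" or "top"; returns a dict with "frame" (420x560x3 uint8, red, green, blue), "intrinsics" (3x3 intrinsics, pixels), "view" (4x4, takes a point from world to camera coordinates). Camera axes: x right, y down, z forward; pixel columns grow to the right and rows downward; lengths in m; the calibration is good to about 2 mm. A picture is of the moment at which its call begins. There is no depth.
A pose or a line that the arm cannot do raises bot.IKError and nothing moves.
- hand_in(): hands the job in; it is judged then, once.
The state is a dict: "time_s": time; "joint_pos": joint angles; "joint_vel": joint speeds; "joint_efforts": joint torques, N m; "position": TCP position; "orientation": TCP orientation; "wrist_force": force on the tool from outside, world axes, zero at the start; "ft_torque": the same for the moment, N m; "gripper_width": finger opening in m; "grip_force": force on a finger pad.
Only numpy, scipy, OpenCV 4.12 (cv2) and the standard library are available. Lean on these libraries where they do the work, as an engineer would, in place of code of your own. Each camera call takes 0.05 s, during which the arm holds its last target. There are 200 camera calls.

### The job

Lay the pale wooden plaque with the raised square block flat in the green bay of the sloping rack, long side up the slope and lower edge resting against the lip; set it down, do not drop it. Then shoot the rack's barrel bolt fully across over it and turn the yellow-knobbed handle fully down into its notch, leaving everything else on the bench where it is.

Things in the scene. Friction and masses are not known exactly. Their poses are not given: they have to be found in the camera images.
- plaque: Loose pale wooden plaque, about 90 g: slab 100 (its x) x 70 (its y) x 12 mm, with a square block 30 x 30 mm and 28 mm high on the middle of its upper face (top 40 mm above the underside), to be gripped by the block. Origin: centre of the underside; z up out of the carved face. The same after half a turn about z.
- rest (a point): Where the centre of the plaque's underside belongs on the rack's board, with the board's axes: x up the slope (30 degrees, rising away from the robot), y along the rack to the left, z square out of the board. Green bay: 94 mm wide (y) about this point. Lip: inner face at x = -50 mm, 12 mm thick, 14 mm high. Board: x -62 to +110, y -265 to +85 mm. All y below are in this frame.
- rod_tip (a point): Tip of the bolt's rod, on its axis; same axes as rest. Rod 12 mm thick, along y, at x = +35, z = +22 mm from rest: 4 mm over a plaque lying flat. Tip at y = -63 mm drawn back, +57 mm fully across, through a staple 28 (x) x 10 (y) mm, 36 mm high, at y = +48. Saddles 22 mm (x), 32 mm high at y = -257 (12 mm long) and -75 (20 mm long).
- knob (a point): Centre of the handle's yellow knob: a cylinder 18 mm in diameter, 20 mm long along y, on a shank 8 mm thick. In the frame of rest: y = -235 mm + bolt travel; at handle angle a, x = +35 - 60 sin(a), z = +22 + 60 cos(a) mm. To be pinched from both sides along y; it can turn between the fingers about y.
- notch (a point): Middle of the notch at the rail's top edge; same axes as rest. The guide rail, steel, 40 mm high, 8 mm thick, runs along y on the lip side of the rod, its middle 18 mm from the rod's axis, from y = -263 to -125 and from -105 to -90 mm; the gap of 20 mm between is the notch, at x = +17, y = -115 mm from rest. The 8 mm shank drops in there.
- bolt (a joint): Travel of the barrel bolt, m: 0 drawn back, grows towards +y of the rack, 0.12 fully across (hard stop), where the handle stands at the notch. About 2.5 N of friction; stays where it is left.
- handle (a joint): Turn of the handle about the rod, rad: 0 square out of the board, grows as it turns towards the lip and the robot, 1.2 fully down (hard stop). The shank strikes the rail at about 0.45, except at the notch (bolt over 0.116 m). Hinge friction: about 1.2 N at the knob; opening fingers can draw it back a little. Down in the notch, it locks the bolt.
- blue_plaque: Bystander: blue-painted plaque 100 x 70 x 12 mm with a low round boss 6 mm high. Origin: centre of underside.
- wax_tin: Bystander: blue tin, 68 mm across, 45 mm high. Origin: centre of underside.
- shears: Bystander: yellow-handled shears lying flat, 170 mm long along x, 60 mm wide, 13 mm high.
- offcut: Bystander: pale L-shaped offcut, 100 x 150 mm, 18 mm thick.
- pencil: Bystander: white pencil, 175 mm long along x, 8 mm thick.
- glue: Bystander: white glue bottle, 60 mm across, 150 mm high. Origin: centre of underside.
Things that resemble listed ones, but are neither listed nor needed, are in the scene too. What is shaped like the plaque but orange or red is not meant.

How it is judged:
On the way, in this order (a step that is already met when the one before it is completed fails the run):
1. the plaque lies flat in the green bay against the lip, let go, with the bolt still drawn back (x of plaque in the frame of rest between -0.005 and 0.009 m and y of plaque in the frame of rest between -0.014 and 0.014 m and z of plaque in the frame of rest between -0.004 and 0.004 m and angle between the z axis of plaque and the z axis of rest, either way round below 0.1 rad and angle between the x axis of plaque and the x axis of rest, either way round below 0.15 rad and contact force between the fingers and plaque below 0.3 N and value of joint bolt below 0.03 m), for 0.2 s.
2. the bolt is fully across over the plaque with its handle still raised (value of joint bolt above 0.112 m and value of joint handle below 0.7 rad), for 0.1 s.
At the end, for the whole second after the job is handed in: The plaque rests flat on the board (within 4 mm and 0.1 rad), lower edge at the lip (centre -5 to +9 mm along the slope from its place), within 14 mm of the bay's middle, long side within 0.15 rad of the slope; bolt over 0.11 m across, handle past 1.05 rad down (x of plaque in the frame of rest between -0.005 and 0.009 m and y of plaque in the frame of rest between -0.014 and 0.014 m and z of plaque in the frame of rest between -0.004 and 0.004 m and angle between the z axis of plaque and the z axis of rest, either way round below 0.1 rad and angle between the x axis of plaque and the x axis of rest, either way round below 0.15 rad and value of joint bolt above 0.11 m and value of joint handle above 1.05 rad and linear speed of plaque below 0.02 m/s); the robot touches nothing.
It fails at once if the plaque is dropped (moving faster than 0.5 m/s with no finger on it) (linear speed of plaque above 0.5 m/s and contact force between the fingers and plaque below 0.1 N).
It fails at once if something else on the bench is moved by more than 30 mm (distance of any of blue_plaque, wax_tin, shears, offcut, pencil, glue from where it was at the start of the episode above 0.03 m).
It also fails if it takes over 59 s, if anything falls off the work surface, if the arm or the gripper's body presses on something with over 40 N, if the wrist force passes 120 N, or if a joint passes its speed limit or range.

## Working session

There is one attempt and no reset: what is moved stays moved. The work goes in short steps, each a Python script; the robot and the scene stay as the last script left them, time stands still between calls to the robot, and variables do not carry over. Pictures are saved under pics/ and viewed, at most 10 in all, crops included, and the job is handed in when it is done.

```bash
mkdir -p pics; python3 - <<'E'
from workcell import vision,get_obs
import cv2,numpy as np
for n in ("scene","top"):
    d=vision.read_camera(n); cv2.imwrite(f"pics/{n}0.png",cv2.resize(d["frame"][:,:,::-1],(800,600),interpolation=cv2.INTER_CUBIC))
    np.savez(f"pics/{n}0.npz",**d); print(n,d["intrinsics"].round(1).tolist(),d["view"].round(3).tolist())
E
```

```text
scene [[492.6, 0.0, 280.9], [0.0, 492.6, 208.7], [0.0, 0.0, 1.0]] [[-0.842, 0.54, 0.009, 0.42], [0.423, 0.669, -0.611, -0.188], [-0.335, -0.511, -0.792, 1.543], [0.0, 0.0, 0.0, 1.0]]
top [[434.0, 0.0, 287.5], [0.0, 434.0, 210.9], [0.0, 0.0, 1.0]] [[-0.008, -1.0, -0.002, 0.035], [-0.997, 0.008, -0.074, 0.567], [0.074, 0.001, -0.997, 1.316], [0.0, 0.0, 0.0, 1.0]]
```

View pics/scene0.png

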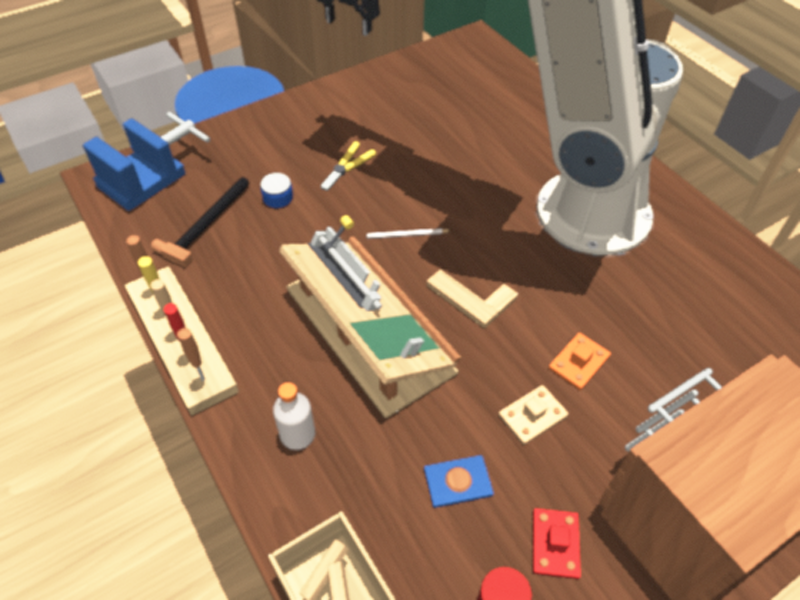

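View pics/top0.png

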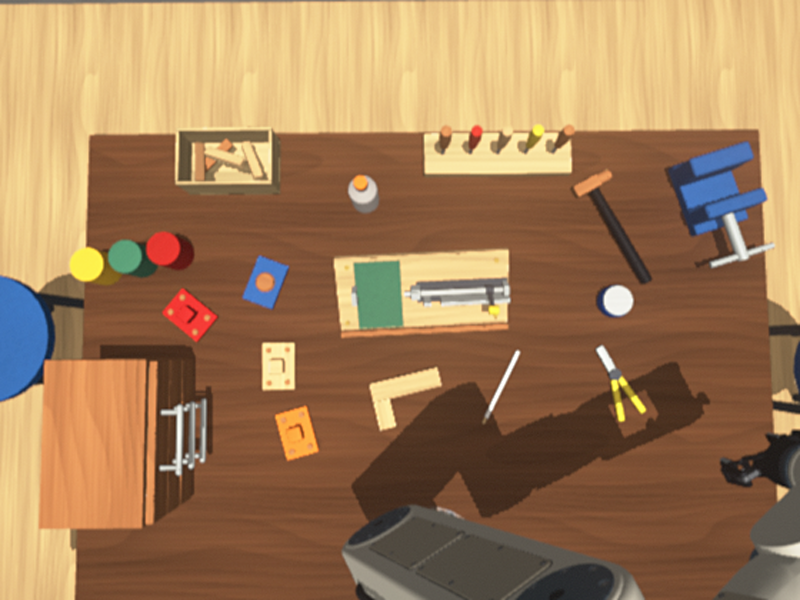

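The scene view shows the pale plaque at (535,410) and the top view shows it at (278,366). The rack is at (420,293) in the top view, with the green bay on its left (world +y). I'll enlarge both.

```bash
python3 - <<'E'
import cv2,numpy as np
for n,(x,y,w,h),s in (("top",(170,165,200,120),4),("scene",(190,140,220,170),3.5)):
    f=np.load(f"pics/{n}0.npz")["frame"][y:y+h,x:x+w,::-1]
    cv2.imwrite(f"pics/{n}c.png",cv2.resize(f,None,fx=s,fy=s,interpolation=cv2.INTER_CUBIC))
E
```

```text
(no output)
```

View pics/topc.png

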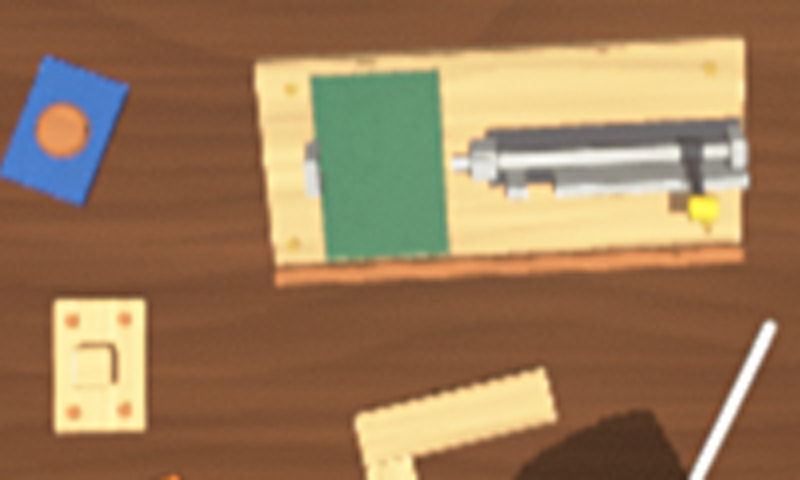

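View pics/scenec.png

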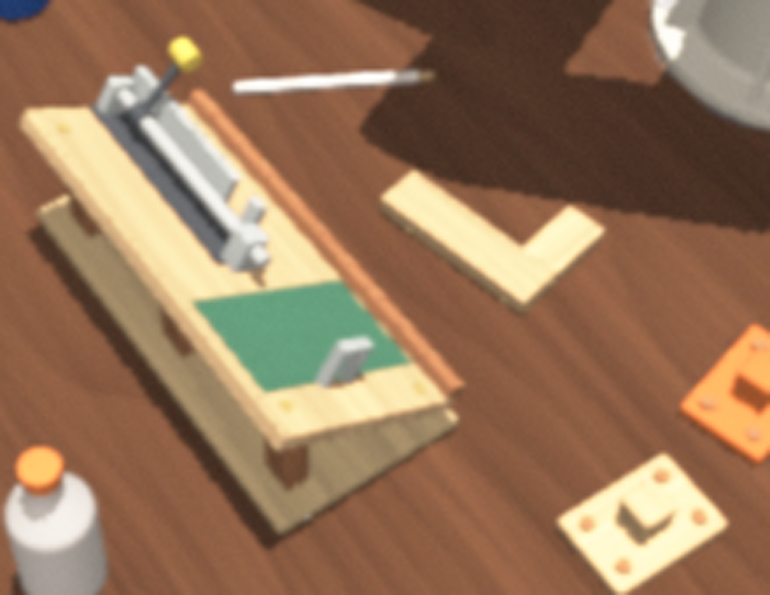

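```bash
cat > fit.py <<'E'
import numpy as np
from scipy.optimize import least_squares
from scipy.spatial.transform import Rotation as R
C={n:np.load(f"pics/{n}0.npz") for n in("top","scene")}
off={"top":((170,165),4),"scene":((190,140),3.5)}
def uv(n,p):
    d=C[n]; q=d["view"][:3,:3]@p+d["view"][:3,3]; q=d["intrinsics"]@q; return q[:2]/q[2]
def px(n,c): o,s=off[n]; return (np.array(c)+.5)/s-.5+o
def rackR(yaw): return R.from_euler('z',yaw)*R.from_euler('y',-np.pi/6)
if __name__=="__main__":
    def kn(a): return (35-60*np.sin(a),-235,22+60*np.cos(a))
    obs=[("top",(110,85,0),(256,62)),("top",(110,-265,0),(744,39)),("top",(-50,47,0),(327,261)),("top",(-50,-47,0),(448,252)),
     ("top",(-62,85,14),(277,286)),("top",(-62,-265,14),(742,262)),("top",(35,-63,22),(455,163)),("top","k",(705,209)),
     ("scene",(110,85,0),(277,437)),("scene",(110,-265,0),(24,112)),("scene",(-50,-47,0),(338,282)),("scene",(-50,47,0),(408,362)),
     ("scene",(35,-63,22),(262,255)),("scene","k",(184,53))]
    def f(p):
        return np.concatenate([uv(n,p[:3]+rackR(p[3]).apply(np.array(kn(p[4]) if q=="k" else q)/1000))-px(n,c) for n,q,c in obs])
    s=least_squares(f,[.6,0.05,.1,0,.2],loss='soft_l1'); print("rack",s.x.round(4)); print(f(s.x).reshape(-1,2).round(1).tolist())
    pl=[("top",q,c) for q,c in zip([(50,35,12),(50,-35,12),(-50,-35,12),(-50,35,12)],[(53,299),(146,299),(146,433),(53,433)])]
    pl+=[("scene",q,c) for q,c in zip([(50,35,12),(50,-35,12),(-50,-35,12),(-50,35,12)],[(624,592),(557,521),(667,453),(727,521)])]
    g=lambda p:np.concatenate([uv(n,np.r_[p[:2],0]+R.from_euler('z',p[2]).apply(np.array(q)/1000))-px(n,c) for n,q,c in pl])
    s=least_squares(g,[.5,.3,0]); print("plaque",s.x.round(4)); print(g(s.x).reshape(-1,2).round(1).tolist())
E
python3 fit.py
```

```text
rack [0.5547 0.0965 0.076  0.0399 0.4084]
[[-0.8, 0.3], [0.2, 0.2], [-0.7, -0.4], [0.3, 0.3], [-0.8, -0.3], [-0.0, 0.0], [2.8, -0.2], [2.8, 1.4], [1.8, 0.8], [-0.4, -0.3], [-0.2, -0.2], [1.1, 1.4], [-2.0, 0.2], [-0.6, -0.5]]
plaque [0.4289 0.3182 0.0187]
[[0.1, 1.2], [-0.5, 0.6], [-0.0, -0.3], [0.4, 0.3], [-1.0, 0.8], [0.0, -0.4], [-0.8, -0.1], [0.5, 0.8]]
```

```bash
sed -i 's/f(p):/f(p):\n        T=np.array([0,p[5],0])/; s/\[.6,0.05,.1,0,.2\]/[.6,0.05,.1,0,.2,0]/; s/np.array(kn(p\[4\]) if q=="k" else q)\/1000/np.array(kn(p[4]) if q=="k" else q)\/1000+(T if q in("k",(35,-63,22)) else 0)/' fit.py; python3 fit.py
python3 - <<'E'
from workcell import *
from fit import *
print(get_obs()["orientation"],get_obs()["time_s"])
E
```

```text
rack [0.5548 0.0954 0.0773 0.0382 0.3101 0.0087]
[[-0.4, 0.2], [0.7, 0.3], [-0.4, -0.5], [0.7, 0.3], [-0.6, -0.4], [0.4, 0.2], [0.2, -0.1], [0.3, 0.2], [1.4, 0.1], [-0.6, -1.0], [-0.4, -0.7], [0.8, 0.8], [-0.3, 1.9], [-0.3, 0.2]]
plaque [0.4289 0.3182 0.0187]
[[0.1, 1.2], [-0.5, 0.6], [-0.0, -0.3], [0.4, 0.3], [-1.0, 0.8], [0.0, -0.4], [-0.8, -0.1], [0.5, 0.8]]
[ 9.72654667e-01  2.32255255e-01 -1.40654911e-04 -6.12623905e-04] 0.1
```

```bash
cat > h.py <<'E'
from workcell import bot,hand,kinematics,get_obs,vision,hand_in
import numpy as np,cv2
from scipy.spatial.transform import Rotation as R
REST=np.array([.5548,.0954,.0773]); YAW=.0382
RR=R.from_euler('z',YAW)*R.from_euler('y',-np.pi/6); FL=R.from_euler('x',np.pi)
def W(x,y,z): return REST+RR.apply(np.array([x,y,z])/1000)       # rest mm -> world
def inv(p): return RR.inv().apply(np.asarray(p)-REST)*1000
def F(): return RR.inv().apply(get_obs()["wrist_force"])          # force in rest axes
def tool(tilt=0,flip=0): return (RR*R.from_euler('y',tilt)*FL*R.from_euler('z',flip)).as_quat()
def snap(n,name,box=None,s=1):
    f=vision.read_camera(n)["frame"][:,:,::-1]
    if box: x,y,w,h=box; f=f[y:y+h,x:x+w]
    cv2.imwrite(f"pics/{name}.png",cv2.resize(f,None,fx=s,fy=s,interpolation=cv2.INTER_CUBIC))
def st(m=""): o=get_obs(); print(m,"t",round(o["time_s"],1),"rest",inv(o["position"]).round(1),"F",F().round(1),"w",round(o["gripper_width"],4),"g",round(o["grip_force"],1))
E
python3 - <<'E'
from h import *
for fl in (0,np.pi):
  qd=(R.from_euler('z',.0187)*FL*R.from_euler('z',fl)).as_quat()
  for p,q in ((np.array([.4289,.3182,.13]),qd),(np.array([.4289,.3182,.032]),qd),(W(4,0,90),tool(0,fl)),(W(4,0,32),tool(0,fl)),(W(15,-226,150),tool(0,fl)),(W(15,-226,81),tool(0,fl)),(W(-30,-106,50),tool(0,fl))):
    s=kinematics.solve_ik(p,q); print(None if s is None else np.round(s,2))
E
```

```text
[ 0.64  0.32  1.91 -0.    0.92  2.19]
[ 0.64  0.46  1.96 -0.    0.71  2.19]
[ 0.25  0.07  2.29 -0.39  0.28  2.13]
[ 0.23  0.22  2.28 -0.66  0.16  2.39]
[-0.41 -0.03  2.22  0.46  0.51  0.76]
[-0.37  0.13  2.23  0.61  0.36  0.63]
[-0.06  0.17  2.36  0.52  0.1   0.97]
[ 0.64  0.32  1.91 -0.    0.92 -0.95]
[ 0.64  0.46  1.96 -0.    0.71 -0.95]
[ 0.25  0.07  2.29 -0.39  0.28 -1.02]
[ 0.23  0.22  2.28 -0.66  0.16 -0.75]
[-0.41 -0.03  2.22  0.46  0.51 -2.38]
[-0.37  0.13  2.23  0.61  0.36 -2.51]
[-0.06  0.17  2.36  0.52  0.1  -2.17]
```

```bash
python3 - <<'E'
from h import *
q=(R.from_euler('z',.0187)*FL*R.from_euler('z',np.pi)).as_quat()
o=get_obs(); p=np.array(o["position"]); bot.servo_line(p+[0,0,.1],velocity=.2)
P=np.array([.4289,.3182,0])
bot.reach(P+[0,0,.22],q); st()
hand.move_gripper(.06,30)
bot.servo_line(P+[0,0,.07],velocity=.15); 
snap("scene","pre",(300,220,130,130),4)
bot.servo_line(P+[0,0,.033],velocity=.08); st()
hand.move_gripper(0,40); st("grip")
bot.servo_line(P+[0,0,.1],velocity=.1); bot.dwell(.2); st("lift")
snap("scene","lift",(300,180,150,150),4)
E
```

```text
t 3.9 rest [-29.8 227.  182.1] F [-0.4  0.1  0. ] w 0.0858 g 0.0
 t 6.1 rest [-123.8  227.4   20.2] F [ 1.1 -0.1 -0.1] w 0.0602 g 0.0
grip t 6.7 rest [-123.7  227.5   20.3] F [ 0.1 -0.5 -0.2] w 0.0002 g 0.0
lift t 7.7 rest [-90.9 227.2  77.9] F [-0.1 -0.  -0.1] w -0.0003 g 0.0
```

View pics/lift.png

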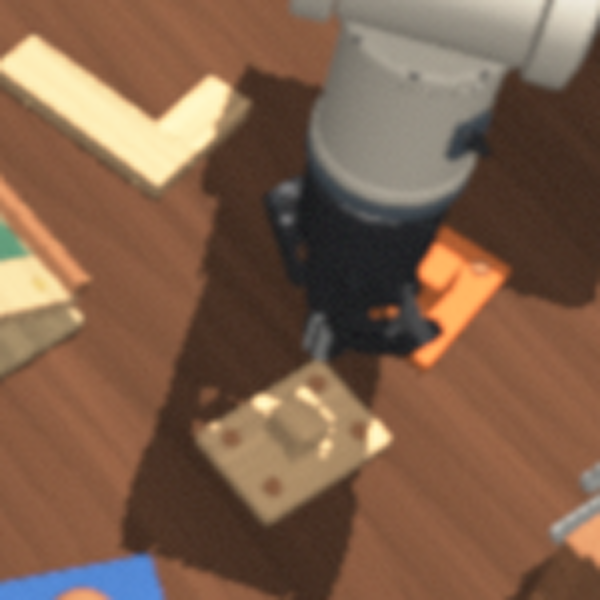

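The grasp missed: the plaque hasn't moved, still at (374,290), and the gripper is closed. I'll check how the TCP projects into the image.

```bash
python3 - <<'E'
from h import *
from fit import uv
o=get_obs(); p=np.array(o["position"]); q=R.from_quat(o["orientation"])
print(p,q.as_matrix().round(3).tolist(),bot.tcp_to_tips)
for n in("scene","top"):
    print(n,"tips",uv(n,p+q.apply([0,0,.017])),"tcp",uv(n,p),"plaque",uv(n,np.array([.4289,.3182,.04])), uv(n,np.array([0,0,0.])))
    print(np.abs(vision.read_camera(n)["view"]-np.load(f"pics/{n}0.npz")["view"]).max())
snap("top","t2",(170,165,200,150),4)
E
```

```text
[0.42858985 0.31797952 0.0994103 ] [[-1.0, -0.019, -0.001], [-0.019, 1.0, -0.001], [0.001, -0.001, -1.0]] 0.017
scene tips [378.04649404 274.26271528] tcp [379.23614153 270.61153478] plaque [375.14667379 283.16464436] [414.85802637 148.75446267]
0.0
top tips [189.38024816 257.37912681] tcp [188.03472975 257.56794328] plaque [192.50013826 256.80924531] [299.18763646 397.71662498]
0.0
```

View pics/t2.png

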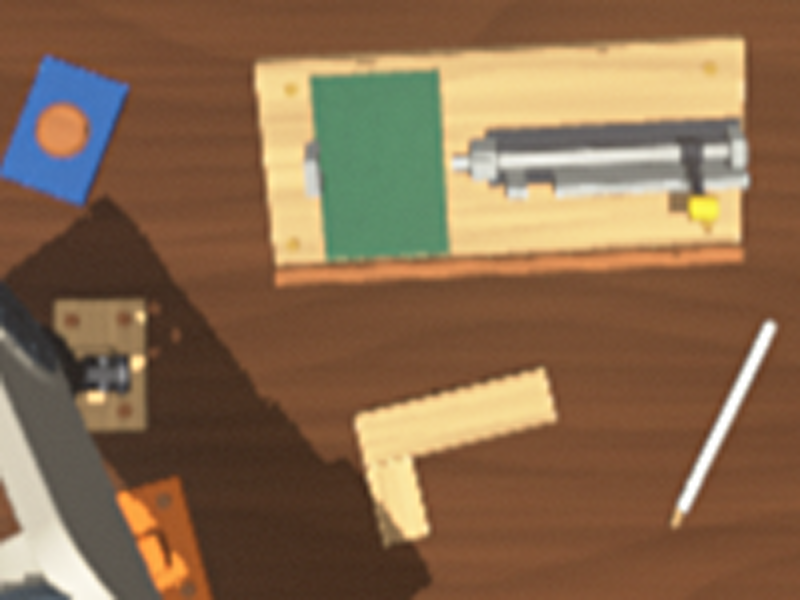

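View pics/pre.png

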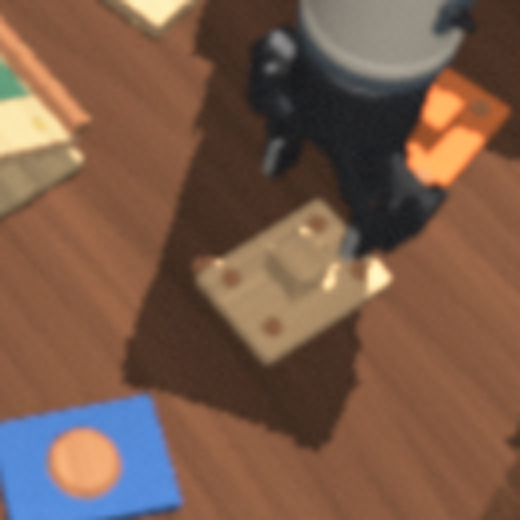

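Next is one montage, with both cameras and the gripper closed and then open, and the predicted TCP axis and block outline drawn on.

```bash
python3 - <<'E'
from h import *
from fit import uv
rows=[]
for w in (0,.06):
    hand.move_gripper(w); st()
    o=get_obs(); p=np.array(o["position"]); q=R.from_quat(o["orientation"]); row=[]
    for n,(x,y) in (("scene",(330,225)),("top",(160,220))):
        f=vision.read_camera(n)["frame"][y:y+75,x:x+100,::-1]
        f=cv2.resize(f,None,fx=4,fy=4,interpolation=cv2.INTER_CUBIC); f=cv2.convertScaleAbs(f,alpha=1.8,beta=25)
        P=lambda X:tuple(((uv(n,np.asarray(X))-[x,y]+.5)*4-.5).astype(int))
        cv2.line(f,P(p+q.apply([0,0,-.05])),P(p+q.apply([0,0,.017])),(255,0,255),1)
        for s in(-1,1): cv2.circle(f,P(p+q.apply([0,s*w/2,.017])),3,(0,255,0),1)
        for z in (.012,.04):
            c=[P([.4289+a*.015,.3182+b*.015,z]) for a,b in((1,1),(1,-1),(-1,-1),(-1,1))]
            cv2.polylines(f,[np.array(c)],True,(255,255,0),1)
        row.append(f)
    rows.append(np.hstack(row))
cv2.imwrite("pics/mont.png",np.vstack(rows))
E
```

```text
t 8.1 rest [-90.3 227.4  78.3] F [ 0.1 -0.1 -0.1] w 0.0002 g 0.0
 t 8.8 rest [-90.2 227.5  78.3] F [ 0.8  0.4 -0.2] w 0.06 g 0.0
```

View pics/mont.png

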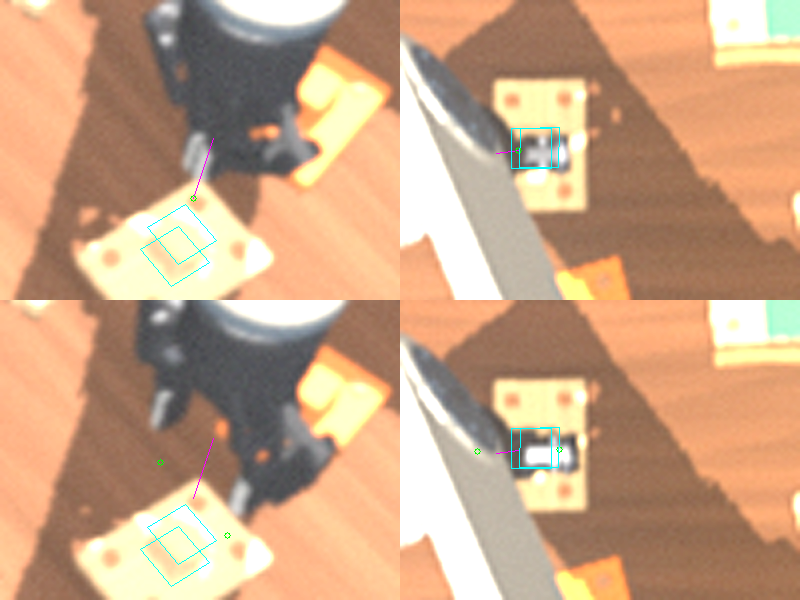

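In the montage, the tips at (200,165) lie on the predicted tool axis but about 36 mm above the predicted tip at (193,198). The fingers closed above the block, so the real tips are about 36 mm higher than reported. I'll repeat the grasp with a guarded descent that uses touch to find the height.

```bash
cat >> h.py <<'E'
def guard(d,maxmm,lim,step=1.0,v=.03,ax=None):
    """step along world dir d until the wrist force change along -d passes lim"""
    d=np.asarray(d)/np.linalg.norm(d); bot.dwell(.1); f0=np.array(get_obs()["wrist_force"]); p0=np.array(get_obs()["position"]); k=0
    while k<maxmm:
        k+=step; bot.servo_line(p0+d*k/1000,velocity=v); f=-(np.array(get_obs()["wrist_force"])-f0)@d
        if f>lim: return k,f
    return k,0
E
python3 - <<'E'
from h import *
P=np.array([.4289,.3182,0])
bot.servo_line(P+[0,0,.02],velocity=.1); st()
print(guard([0,0,-1],35,2.5,step=1.5)); print(get_obs()["position"],get_obs()["wrist_force"])
E
```

```text
t 9.8 rest [-129.7  227.7    9.2] F [ 0.3 -0.1 -0.9] w 0.0599 g 0.0
(30.0, np.float64(14.43459476213703))
[ 0.42948115  0.31863654 -0.00850257] [-2.80325516 -2.34578014 13.67686817]
```

```bash
python3 - <<'E'
from h import *
P=np.array([.4289,.3182,0])
bot.servo_line(P+[0,0,-.003],velocity=.05); st()
hand.move_gripper(.0,40); st("grip")
bot.servo_line(P+[0,0,.08],velocity=.1); bot.dwell(.2); st("lift"); print(get_obs()["wrist_force"],get_obs()["ft_torque"])
E
```

```text
t 15.2 rest [-141.3  227.6  -10.8] F [ 0.2 -0.7  0.8] w 0.0596 g 0.0
grip t 15.6 rest [-141.7  227.4  -10.9] F [ 1.6 -0.9  2. ] w 0.0294 g 40.1
lift t 16.8 rest [-100.8  227.2   60.6] F [-0.8 -0.1 -0.3] w 0.0291 g 39.8
[-0.51868355 -0.15855074 -0.68255645] [ 0.03993413 -0.06629525  0.0484986 ]
```

```bash
python3 - <<'E'
from h import *
from fit import uv
bot.servo_line(np.array([.4289,.3182,.19]),velocity=.15)
bot.reach(W(0,20,107),tool(0,np.pi)); bot.servo_line(W(0,0,67),velocity=.1); bot.dwell(.1); st(); row=[]
tcp=np.array(get_obs()["position"]); n=RR.apply([0,0,1])
for c,(x,y) in (("scene",(220,160)),("top",(215,160))):
    f=vision.read_camera(c)["frame"][y:y+120,x:x+100,::-1]
    f=cv2.resize(f,None,fx=4,fy=4,interpolation=cv2.INTER_CUBIC); f=cv2.convertScaleAbs(f,alpha=1.5,beta=20)
    for col,o in (((255,0,255),tcp+.003*n),((0,255,0),tcp+[0,0,.036]-.033*n)):
        cs=[((uv(c,o+RR.apply([a*.05,b*.035,.012]))-[x,y]+.5)*4).astype(int) for a,b in((1,1),(1,-1),(-1,-1),(-1,1))]
        cv2.polylines(f,[np.array(cs)],True,col,1)
    row.append(f)
cv2.imwrite("pics/hov.png",np.hstack(row))
E
```

```text
t 19.2 rest [ 0.5  0.4 67.3] F [ 0.1 -0.9 -1.3] w 0.0295 g 39.7
```

View pics/hov.png

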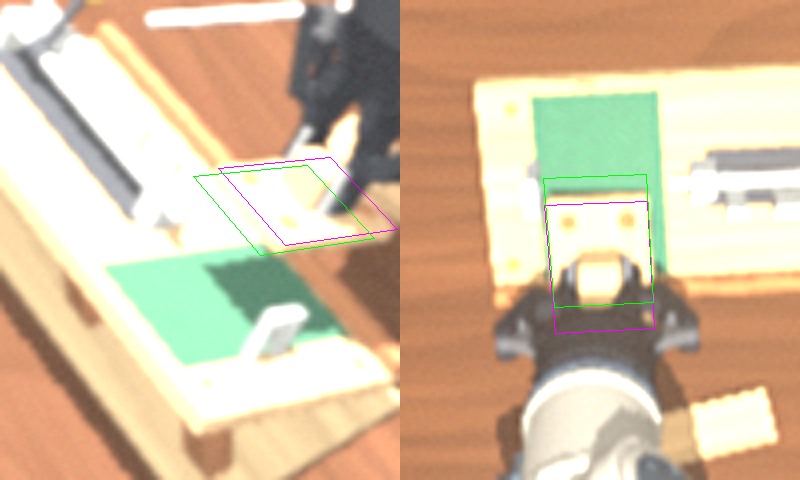

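The plaque matches the magenta outline, which is the tool-axis offset model: its right corner in the scene view is at (395,228) and its upper edge in the top view is at y≈200. I'll descend under a force guard, slide it to the lip and release.

```bash
python3 - <<'E'
from h import *
bot.servo_line(W(6,0,10),velocity=.1)
n=RR.apply([0,0,1]); ux=RR.apply([1,0,0])
print("down",guard(-n,20,2.5)); st()
E
```

```text
down (15.0, np.float64(4.956344421555379))
 t 23.9 rest [ 6.3  0.  -4.5] F [-0.5 -0.1  4.7] w 0.0293 g 40.3
```

```bash
python3 - <<'E'
from h import *
n=RR.apply([0,0,1]); ux=RR.apply([1,0,0])
bot.servo_line(W(6.3,0,-3.5),velocity=.03)
print("slide",guard(-ux,14,3.5,step=1.5,v=.04)); st()
hand.move_gripper(.05,20); st("open")
p=np.array(get_obs()["position"]); bot.servo_line(p+.06*n,velocity=.12); bot.servo_line(p+.1*n-.03*ux,velocity=.2); st()
row=[]
for c,(x,y) in (("scene",(220,160)),("top",(235,160))):
    f=vision.read_camera(c)["frame"][y:y+120,x:x+100,::-1]; row.append(cv2.resize(f,None,fx=4,fy=4,interpolation=cv2.INTER_CUBIC))
cv2.imwrite("pics/placed.png",np.hstack(row))
E
```

```text
slide (12.0, np.float64(7.009560091789591))
 t 26.2 rest [-3.7  0.2 -3.4] F [ 6.2 -0.3  0.2] w 0.0293 g 39.9
open t 26.6 rest [-6.4 -0.1 -3.6] F [-0.1 -0.2 -0.3] w 0.0499 g 0.0
 t 27.9 rest [-36.3   0.1  96.6] F [ 0.9  0.2 -0. ] w 0.0502 g 0.0
```

View pics/placed.png

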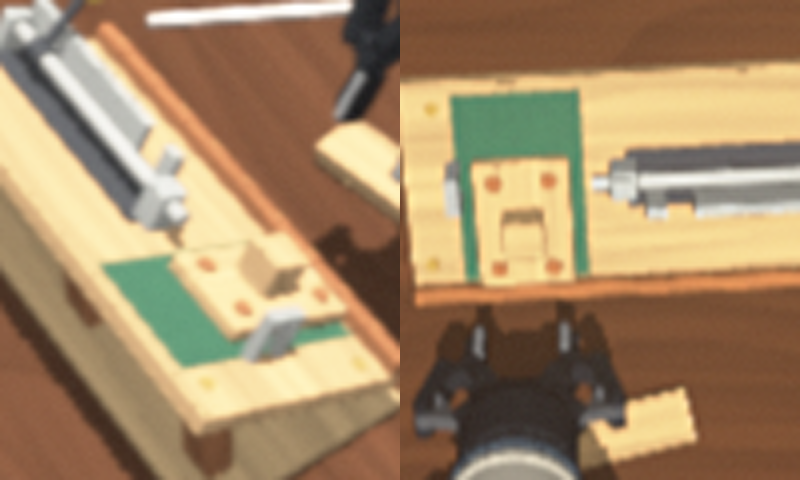

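The plaque lies flat in the bay against the lip. Now I'll check the arm path for the knob.

```bash
cat >> h.py <<'E'
G=33.; XO=-4.
def K(x,y,z,tilt):  # reported TCP pose for grasp point at rest (x,y,z)
    q=tool(tilt,np.pi); return W(x+XO,y,z)+G/1000*R.from_quat(q).apply([0,0,1]),q
E
python3 - <<'E'
from h import *
from workcell import kinematics
for t in (0,.25,-.25):
  print(t)
  for y,a,dz in ((-226,.31,60),(-226,.31,0),(-170,.31,0),(-115,.31,0),(-115,.75,0),(-115,1.2,0)):
    s=kinematics.solve_ik(*K(35-60*np.sin(a),y,22+60*np.cos(a)+dz,t)); print(None if s is None else np.round(s,2))
E
```

```text
0
[-0.39  0.07  2.23  0.55  0.41 -2.46]
[-0.36  0.22  2.22  0.75  0.29 -2.65]
[-0.22  0.19  2.26  0.62  0.22 -2.4 ]
[-0.08  0.18  2.28  0.33  0.18 -2.  ]
[-0.08  0.21  2.32  0.58  0.11 -2.25]
None
0.25
[-0.32  0.13  2.07  0.15  0.69 -2.03]
[-0.3   0.26  2.06  0.16  0.57 -2.03]
[-0.18  0.23  2.09  0.11  0.55 -1.88]
[-0.06  0.22  2.11  0.05  0.54 -1.71]
[-0.06  0.25  2.15  0.06  0.47 -1.72]
[-0.06  0.29  2.17  0.07  0.41 -1.73]
-0.25
[-0.48  0.09  2.38  1.66  0.35  2.66]
[-0.43  0.26  2.37  2.11  0.38  2.22]
[-0.27  0.23  2.41  2.41  0.33  2.04]
[-0.1   0.22  2.43  2.8   0.29  1.8 ]
[-0.11  0.28  2.47  2.87  0.38  1.72]
[-0.11  0.36  2.48  2.92  0.48  1.66]
```

```bash
python3 - <<'E'
from h import *
t=.25; a=.31; y0=-226.3; k=lambda a,y,dz=0:K(35-60*np.sin(a),y,22+60*np.cos(a)+dz,t)
bot.reach(*k(a,y0,60)); bot.servo_line(k(a,y0)[0],velocity=.1); st()
hand.move_gripper(0,40); st("grip")
E
```

```text
t 29.9 rest [   4.6 -226.1   47.2] F [-0.7 -0.3 -0.2] w 0.0502 g 0.0
grip t 30.2 rest [   4.7 -226.4   47.7] F [-0.4  0.5  8.3] w 0.0193 g 41.3
```

```bash
python3 - <<'E'
from h import *
uy=RR.apply([0,1,0]); p=np.array(get_obs()["position"])
bot.servo_line(p+uy*.06,velocity=.12); st("mid")
bot.servo_line(p+uy*.102,velocity=.1); st("near")
print(guard(uy,22,7,step=1.5,v=.04)); st("end"); print("y",p@uy)
E
```

```text
mid t 30.9 rest [   4.6 -166.2   47.9] F [-0.2  2.5  4.3] w 0.0196 g 40.9
near t 31.4 rest [   4.5 -124.4   47.9] F [-0.9  3.3  8.9] w 0.0192 g 41.3
(12.0, np.float64(14.132231044541486))
end t 33.5 rest [   4.5 -113.6   47.9] F [ -1.4 -11.1   7.1] w 0.0194 g 41.3
y -0.1522093252560732
```

```bash
python3 - <<'E'
from h import *
uy=RR.apply([0,1,0]); p=np.array(get_obs()["position"])-uy*.001; a0=.31
bot.servo_line(p,velocity=.03); bot.dwell(.1)
for a in np.arange(.41,1.23,.1):
    d=60*np.array([-(np.sin(a)-np.sin(a0)),0,np.cos(a)-np.cos(a0)])/1000
    bot.servo_line(p+RR.apply(d),velocity=.06); st(f"{a:.2f}")
    if np.abs(F()).max()>30: break
E
```

```text
0.41 t 34.1 rest [-1.000e-01 -1.146e+02  4.590e+01] F [ 0.4 -2.7  9.1] w 0.0193 g 42.3
0.51 t 34.4 rest [  -5.  -114.5   43.1] F [ 1.7 -2.3  5.7] w 0.0192 g 43.1
0.61 t 34.6 rest [ -10.1 -114.6   39.8] F [ 2.5 -1.9  2.8] w 0.0194 g 43.7
0.71 t 34.9 rest [ -14.9 -114.6   36.1] F [ 3.3 -1.   3.3] w 0.0188 g 44.8
0.81 t 35.1 rest [ -19.3 -114.6   32. ] F [ 3.1 -1.3  3.2] w 0.0192 g 45.9
0.91 t 35.4 rest [ -23.4 -114.6   27.4] F [ 3.2 -1.4  4. ] w 0.0192 g 47.1
1.01 t 35.6 rest [ -27.1 -114.6   22.5] F [ 2.  -2.4  4.6] w 0.0191 g 48.2
1.11 t 35.9 rest [ -30.5 -114.6   17.3] F [ 2.7 -1.7  3.9] w 0.0191 g 49.3
1.21 t 36.1 rest [ -33.2 -114.6   11.9] F [ 0.8 -1.6  6.5] w 0.0191 g 50.6
```

```bash
python3 - <<'E'
from h import *
print(guard(RR.apply([-.36,0,-.93]),9,10,step=1.5,v=.04)); st("pressed")
hand.move_gripper(.045,20); bot.dwell(.2); st("open")
o=get_obs(); p=np.array(o["position"]); z=R.from_quat(o["orientation"]).apply([0,0,1])
bot.servo_line(p-.03*z,velocity=.06); st("back")
bot.servo_line(p-.09*z,velocity=.15); bot.servo_line(p-.15*z,velocity=.2); bot.dwell(.2); st()
ims={n:vision.read_camera(n) for n in("scene","top")}
from fit import uv
for n,d in ims.items():
    hsv=cv2.cvtColor(d["frame"],cv2.COLOR_RGB2HSV); m=cv2.inRange(hsv,(22,150,120),(34,255,255))
    k=lambda a:W(35-60*np.sin(a)+XO,-115,22+60*np.cos(a))
    nn,_,s,c=cv2.connectedComponentsWithStats(m); print(n,[(c[i].round(1).tolist(),int(s[i,4])) for i in range(1,nn) if s[i,4]>8 and np.linalg.norm(c[i]-uv(n,k(1.)))<60],[uv(n,k(a)).round(1).tolist() for a in(.3,.9,1.05,1.2)])
E
```

```text
(9.0, 0)
pressed t 37.7 rest [ -36.3 -114.5    3.9] F [ 2.6 -1.5 13.3] w 0.0191 g 53.4
open t 38.3 rest [ -36.5 -114.6    3.5] F [-0.6  0.5 -0.3] w 0.045 g 0.0
back t 39.0 rest [ -28.8 -114.6   32.8] F [-0.3  0.2  0.8] w 0.0451 g 0.0
 t 40.2 rest [  -0.7 -114.4  147.9] F [-0.3  0.2 -0.7] w 0.045 g 0.0
scene [([272.6, 192.8], 12)] [[266.2, 181.1], [271.3, 186.6], [271.5, 188.7], [271.3, 191.0]]
top [([305.2, 225.5], 41)] [[306.1, 220.1], [305.9, 226.0], [305.7, 226.4], [305.6, 226.3]]
```

```bash
python3 - <<'E'
from h import *
from fit import uv
p=np.array(get_obs()["position"]); bot.servo_line(p+[-.12,-.12,.05],velocity=.25); bot.dwell(.1)
for n in("scene","top"):
    d=vision.read_camera(n); hsv=cv2.cvtColor(d["frame"],cv2.COLOR_RGB2HSV); m=cv2.inRange(hsv,(22,170,60),(36,255,255))
    nn,_,s,c=cv2.connectedComponentsWithStats(m); k=lambda a,xo:W(35-60*np.sin(a)+xo,-115,22+60*np.cos(a))
    print(n,[(c[i].round(1).tolist(),s[i].tolist()) for i in range(1,nn) if s[i,4]>8 and np.linalg.norm(c[i]-uv(n,k(1.,0)))<40])
    for xo in(0,-4): print(xo,[uv(n,k(a,xo)).round(1).tolist() for a in(.9,1.05,1.2)])
st()
E
```

```text
scene []
0 [[270.2, 186.7], [270.4, 188.8], [270.2, 191.1]]
-4 [[271.3, 186.6], [271.5, 188.7], [271.3, 191.0]]
top [([305.3, 223.5], [303, 223, 6, 2, 11]), ([305.5, 227.5], [303, 227, 6, 2, 12])]
0 [[305.8, 224.8], [305.7, 225.1], [305.6, 225.0]]
-4 [[305.9, 226.0], [305.7, 226.4], [305.6, 226.3]]
 t 41.3 rest [ -83.  -229.1  253.1] F [-0.7 -0.8  0.2] w 0.0451 g 0.0
```

```bash
python3 - <<'E'
from h import *
d=vision.read_camera("scene"); f=d["frame"]; 
b=f.astype(int); s=np.minimum(b[...,0],b[...,1])-b[...,2]
print(s[178:202:1,262:282].tolist().__str__().replace("], [","\n"))
E
```

```text
[[25, 25, 26, 28, 26, 27, 27, 27, 27, 27, 25, 24, 25, 25, 26, 27, 26, 27, 26, 24
25, 24, 25, 26, 26, 27, 27, 27, 28, 26, 26, 24, 25, 25, 24, 26, 27, 27, 27, 26
28, 24, 23, 26, 26, 27, 27, 27, 27, 27, 26, 26, 24, 25, 25, 25, 26, 28, 28, 28
33, 27, 26, 25, 25, 27, 26, 28, 27, 26, 26, 27, 24, 24, 24, 24, 26, 26, 26, 26
43, 32, 27, 27, 25, 26, 27, 26, 27, 28, 27, 26, 25, 26, 25, 24, 26, 26, 27, 27
50, 41, 33, 27, 25, 26, 26, 27, 25, 28, 27, 26, 25, 26, 25, 26, 24, 26, 26, 26
52, 49, 40, 32, 26, 27, 26, 27, 26, 26, 26, 26, 25, 26, 25, 25, 25, 25, 25, 26
51, 51, 49, 42, 33, 28, 31, 40, 44, 38, 31, 27, 27, 25, 25, 26, 26, 26, 27, 25
46, 51, 52, 52, 44, 44, 66, 90, 98, 87, 60, 35, 27, 27, 26, 27, 25, 25, 26, 25
41, 47, 51, 54, 58, 79, 114, 121, 120, 122, 108, 64, 34, 27, 25, 25, 27, 25, 26, 26
40, 41, 47, 54, 70, 106, 120, 114, 111, 114, 122, 106, 61, 34, 27, 27, 26, 25, 26, 27
39, 40, 44, 52, 75, 112, 123, 118, 111, 111, 115, 121, 97, 52, 29, 27, 25, 25, 27, 26
43, 39, 40, 45, 60, 92, 113, 120, 115, 110, 114, 121, 116, 71, 37, 27, 25, 26, 28, 28
50, 40, 32, 27, 28, 40, 68, 108, 118, 117, 120, 124, 108, 73, 43, 29, 26, 26, 27, 26
51, 35, 17, 7, 4, 6, 28, 87, 120, 124, 122, 105, 88, 65, 41, 30, 27, 25, 26, 25
32, 16, 3, -2, -1, 3, 24, 72, 108, 111, 97, 86, 75, 56, 37, 27, 27, 25, 25, 25
8, 2, 5, 12, 16, 20, 33, 59, 84, 88, 81, 73, 61, 43, 30, 28, 27, 24, 25, 26
5, 11, 26, 40, 41, 36, 37, 48, 61, 71, 68, 64, 52, 37, 29, 26, 27, 27, 26, 25
9, 20, 37, 52, 53, 45, 39, 41, 46, 54, 56, 56, 52, 43, 32, 28, 26, 26, 27, 26
6, 9, 18, 37, 52, 51, 45, 40, 41, 43, 49, 51, 52, 48, 40, 30, 28, 26, 26, 25
7, 6, 11, 24, 43, 55, 50, 43, 40, 39, 42, 47, 50, 50, 46, 38, 30, 27, 25, 26
6, 7, 10, 22, 42, 52, 58, 51, 43, 39, 40, 42, 48, 50, 49, 43, 35, 29, 26, 27
5, 5, 9, 22, 44, 56, 57, 56, 48, 41, 39, 39, 42, 48, 50, 47, 41, 34, 29, 26
6, 6, 9, 26, 41, 46, 47, 45, 40, 38, 36, 38, 38, 43, 49, 50, 47, 41, 34, 28]]
```

The knob's centre is at about (271,190), which puts the handle between 1.05 and 1.2 rad. I'll press it down once more with closed fingers to be sure.

```bash
python3 - <<'E'
from h import *
hand.move_gripper(0,30); q=tool(.25,np.pi); z=R.from_quat(q).apply([0,0,1])
tip=W(-22+XO,-114.5,75); P=tip+.017*z
bot.reach(P-.05*z,q); bot.servo_line(P,velocity=.12); st()
print(guard(z,40,8,step=1.5,v=.05)); st("press")
p=np.array(get_obs()["position"]); print("tip z (assumed)",inv(p-.017*z).round(1))
bot.servo_line(p-.08*z,velocity=.15); bot.dwell(.2); st()
E
```

```text
t 43.2 rest [ -29.9 -115.3   59.1] F [ 0.1 -0.3 -0.5] w 0.0001 g 0.0
(24.0, np.float64(17.129884765274415))
press t 47.3 rest [ -35.1 -115.    36.5] F [ 0.8  0.3 17.7] w -0.0 g 8.5
tip z (assumed) [ -30.9 -115.    53. ]
 t 48.2 rest [ -16.2 -114.9  113.3] F [-0.  -0.3  0.2] w -0.0001 g 0.0
```

```bash
python3 -c "
from workcell import hand_in
print(hand_in())"
```

```text
the job is handed in; nothing more can be done
None
```

I handed the job in at about 48 s, with the plaque lying against the lip in the green bay, the bolt pushed to its hard stop and the handle pressed down to its stop; the hand-in call returned no verdict.

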